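Gauge two spindle hubs and pull the reject

TASK

One of the two white spindle hubs on the sloping rack has an undersize bore. Take the green-handled go gauge from its stand and try it in the bore of the left hub and then of the right hub (left and right as the robot sees them), square to the bore and without forcing it: it slides right in up to its collar in the good hub and stops at the mouth of the bad one. Put the gauge back in its stand, set the bad hub upright on its flange in the red tray, leave the good hub in its seat on the rack, and do not disturb the other things on the bench.

Things in the scene. Friction and masses are not known exactly. Their poses are not given: they have to be found in the camera images.
- rack: grey fixed rack, foot 130 x 250 mm. Origin: centre of its underside; x from its low edge (robot side) to its high edge, y to the left along its width. Its plate rises 30 degrees towards +x, so the hubs lean 30 degrees towards the robot. Middle of the plate's upper face 55 mm above the origin; seats at y = +65 and -65 mm, each between two 6 mm ridges, an 8 mm high lip at the low edge.
- hub_a: one of two look-alike white hubs, loose in a seat of the rack (which seat varies). Origin: centre of its foot; z along its axis, out of the bore mouth. Flange 80 mm diameter, 10 mm thick, then a round body 50 mm in diameter (grasp here) to 55 mm above the foot. Bore right through: 29 mm (good) or 24 mm (undersize); square-edged mouth. 0.2 kg.
- hub_b: the other white hub: same shape outside, same frame, the other bore. Only the gauge tells which of the two is good.
- gauge: go gauge, loose, upright in its stand. Origin: centre of its pin's flat tip; z along its axis to the handle. Steel pin 26 mm in diameter, 52 mm long, the last 4 mm tapering to 21 mm; collar 40 mm in diameter at 52 to 59 mm; round green handle 28 mm in diameter at 59 to 134 mm (grasp here), end button to 137 mm. 0.18 kg. In the stand its collar rests on the rim, its tip 8 mm above the bench.
- gauge_stand: fixed round aluminium stand, 58 mm diameter (72 mm at the foot), 60 mm high, open upward: a round hole 34 mm in diameter, 54 mm deep, along its upright axis. Origin: centre of its underside.
- reject_tray: fixed red plastic tray, 160 x 160 mm, walls 35 mm high and 4 mm thick, floor 4 mm thick. Origin: centre of its underside.
- carton: small brown carton, 95 x 62 x 48 mm: a bystander. Origin: centre of its underside.
- blue_box: small blue carton, 100 x 68 x 45 mm: a bystander. Origin: centre of its underside.
- mouse: black computer mouse, 108 x 62 x 36 mm: a bystander. Origin: centre of its underside.
Mind the look-alikes: they are no part of the job. Of the things like the gauge, leave any that is blue; of the rest the larger one is meant.

How it is judged:
By the outcome, as a careful person would: the job done as asked, in the order asked, and still so for the second after the job is handed in, with the robot touching nothing.
It also fails if it takes over 72 s, if anything falls off the work surface, if the arm or the gripper's body presses on something with over 40 N, if the wrist force passes 120 N, or if a joint passes its speed limit or range.

ROBOT

A 6-joint arm with a two-finger parallel gripper is mounted at the origin on a cart in front of the work surface, level with it; the furniture and walls round the work are solid. World frame = base frame: x ahead of the robot, y to its left, z up, the work surface at z = 0. Lengths are in m, angles in rad, forces in N, time in s.
With the tool pointing down it reaches from about 0.375 to 0.9 m from the base axis. Payload 3.1 kg.
Tool frame: the origin (TCP) lies midway between the tips of the shut fingers; the grasp point (between the pads) lies 19 mm behind it; z points along the fingers, y is the direction in which the jaws open and shut (so a half turn about z gives the same grasp; the last joint's range is limited). The gripper opens to 85 mm and grips with 20 to 120 N. Pads are 22 mm wide; open, the fingers measure 114 mm over their backs; the gripper's body (76 mm by 85 mm) begins 54 mm behind the grasp point. The pads swing forward as they close: fully open they stand 13 mm farther back than shut.
Start: joints at [-1.389, 0.527, 1.433, -0, 1.181, -0.178], TCP at [0.221, -0.585, 0.202] pointing down, gripper open.
Joint ranges: [-3.08, 3.08], [-0.75, 2.2], [0.22, 2.44], [-1.43, 4.57], [0, 2.65], [-2.85, 2.85]. Speed limits (rad/s): [2.79, 2.79, 3.14, 3.14, 3.14, 3.14].

INTERFACE

Orientations are given as a unit quaternion [x, y, z, w].
In Python, from station import manip gives the robot as it stands.
- The arm moves only by the tool play_rows, never from a script. Its argument "increments" is a list of rows, each a list of 3 entries, a list of its own where there are three numbers: the shift along the tool's x, y, z in m, then the turn, a rotation vector about the tool's x, y, z in rad, then the opening, from 0 (shut) to 1 (fully open). A call has 1 to 10 rows; each row is the pose to reach, as a shift and turn from the pose commanded when the call began, along the tool's axes at that moment; what a row does not reach only later rows make up. A row lasts 1/10 s, in which the tool goes at most 50 mm and 8.59 degrees, less where a joint would pass 70% of its speed; a pose out of reach is approached as far as the arm can. A call with a gripper value outside its range is refused whole. The fingers move at their own pace and stop on an object; "force" is the grip in N (left out, the last holds). Time passes only in rows, so rows that repeat a pose let the fingers close. It gives the time, the measured TCP pose, the force and the opening at its end, in the units of the state.
- manip.sense(): the state, without advancing time (a new reading comes with each control period).
- manip.snapshot(name): name is "scene" or "top" or "wrist"; returns (picture, depth): 400x640x3 uint8, red, green, blue; 400x640 float32, m along the optical axis (not along the pixel's ray), 0 where there is no reading.
- manip.camera_model(name): a dict with "camera_matrix" (3x3 intrinsics, pixels), "R" (3x3) and "t" (3): a world point X has camera coordinates R X + t. Camera axes: x right, y down, z forward; pixel columns grow to the right and rows downward; lengths in m; the calibration is good to about 2 mm. A picture is of the moment at which its call begins: read the wrist's pose just before it. camera_model takes no time and is no camera call; for the wrist camera it gives the pose at the moment of the call.
- manip.sign_off(): hands the job in, once; it reports no verdict.
Trained networks look in the newest picture that a camera, given by its name, has taken for a name from the list of things; names that differ only in an ending like _2 or _b are one class to them, and where a whole thing is asked for, a point or a joint stands for the part that bears it (a point fixed in the world has none). Each returns a list of dicts, best first, with "p" (0 to 1); they miss things now and then, are a little off and sometimes report something else, mostly with a low value. They report only what shows in the picture. A call takes as long as a camera call. They do not tell look-alikes from the thing itself.
- manip.regions_of(camera, thing): "region" (400x640 bool, what is visible of it) and "rect" ([left, top, width, height] in pixels, round what is visible of it).
The state is a dict: "t": time; "q": joint angles; "qd": joint speeds; "tau": joint torques, N m; "tcp_pos": TCP position; "tool_rot": TCP orientation; "force": force on the tool from outside, world axes, zero at the start; "ft_torque": the same for the moment, N m; "finger_gap": opening from 0.0 (shut) to 1.0 (fully open).
Only numpy, scipy, OpenCV 4.12 (cv2) and the standard library are available. Lean on these libraries where they do the work, as an engineer would, in place of code of your own. Each camera call takes 0.05 s, during which the arm holds its last target.

## Working session

There is one attempt and no reset: what is moved stays moved. The work goes in short steps, Python scripts to look and compute and a tool call to move; the robot and the scene stay as the last step left them, time stands still between calls to the robot, and variables do not carry over. Pictures are saved under pics/ and viewed, and the job is handed in when it is done.

Besides the shell and the picture viewer there is one more tool, called after "Call:" as name([rows], argument=value, ...), one row to a line, values as JSON. play_rows: Moves the arm, as the interface text tells. Its arguments: {"type":"object","properties":{"increments":{"type":"array"},"force":{"type":"number"}},"required":["increments"]}

```bash
ls; mkdir -p pics; python3 - <<'E'
from station import manip
import cv2,numpy as np
print(manip.sense())
for n in ["scene","top"]:
    p,d=manip.snapshot(n); cv2.imwrite(f"pics/{n}0.png",p[:,:,::-1]); np.save(f"pics/{n}0_d.npy",d)
    m=manip.camera_model(n); print(n,m)
    np.savez(f"pics/{n}0_cam.npz",**m)
    for th in ["rack","hub_a","gauge","gauge_stand","reject_tray","carton","blue_box","mouse"]:
        r=manip.regions_of(n,th)
        print(th,[(round(x["p"],2),x["rect"]) for x in r])
        for i,x in enumerate(r): np.save(f"pics/{n}0_{th}_{i}.npy",x["region"])
print(manip.sense()["t"])
E
```

```text
pics
{'t': 0.0, 'q': array([-1.38846758e+00,  5.28483866e-01,  1.43388455e+00,  9.71908291e-07,
        1.18135884e+00, -1.78500206e-01]), 'qd': array([-0.00389931, -0.00129681, -0.0015946 , -0.0017706 ,  0.00055699,
        0.00115784]), 'tau': array([ 1.21073033e-03, -4.42341757e+01, -1.78024864e+01, -2.76264664e-04,
        8.47419753e-03, -3.57602225e-06]), 'tcp_pos': array([ 0.2205445 , -0.58398608,  0.20102843]), 'tool_rot': array([ 9.83768877e-01,  1.79437056e-01, -1.59372968e-06, -1.06729718e-03]), 'force': array([ 0.34533507,  0.61348626, -0.95222223]), 'ft_torque': array([0.02660353, 0.00427788, 0.04077109]), 'finger_gap': 1.0000475177508135}
scene {'camera_matrix': array([[390.68406066,   0.        , 317.03439078],
       [  0.        , 390.68406066, 199.54706181],
       [  0.        ,   0.        ,   1.        ]]), 'R': array([[-0.89509337, -0.44551911,  0.01790457],
       [-0.21787957,  0.40200146, -0.8893387 ],
       [ 0.38901972, -0.79994221, -0.45689836]]), 't': array([0.41567255, 0.24015006, 0.65297686])}
rack [(0.96, [165.8, 203.0, 123.0, 106.1])]
hub_a [(0.93, [
[... 635 characters left out ...]
46269],
       [-0.97257058, -0.05131808, -0.22687644],
       [ 0.22637249,  0.01550498, -0.97391739]]), 't': array([-0.11710897,  0.53873221,  1.01374996])}
rack [(0.75, [219.8, 151.1, 87.5, 47.7])]
hub_a [(0.94, [268.7, 160.1, 28.2, 27.6]), (0.58, [226.4, 160.7, 31.3, 26.1]), (0.26, [347.3, 195.0, 21.2, 27.1])]
gauge [(0.77, [349.7, 195.1, 18.2, 17.5]), (0.67, [380.4, 179.3, 10.4, 14.6]), (0.67, [361.6, 235.4, 15.2, 16.0])]
gauge_stand [(0.73, [348.9, 197.4, 22.5, 26.2])]
reject_tray [(0.75, [384.5, 214.1, 70.3, 63.4])]
carton [(0.62, [334.6, 138.9, 33.3, 39.6]), (0.22, [347.4, 201.8, 26.4, 22.9])]
blue_box [(0.66, [217.9, 231.1, 27.8, 39.9])]
mouse [(0.9, [284.6, 238.7, 26.7, 34.9])]
0.9
```

```bash
python3 - <<'E'
import cv2
a=cv2.imread("pics/scene0.png");cv2.imwrite("pics/s1.png",cv2.resize(a[140:360,150:450],(800,587),interpolation=cv2.INTER_CUBIC))
a=cv2.imread("pics/top0.png");cv2.imwrite("pics/t1.png",cv2.resize(a[120:300,210:470],(800,554),interpolation=cv2.INTER_CUBIC))
E
```

```text
(no output)
```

View pics/s1.png

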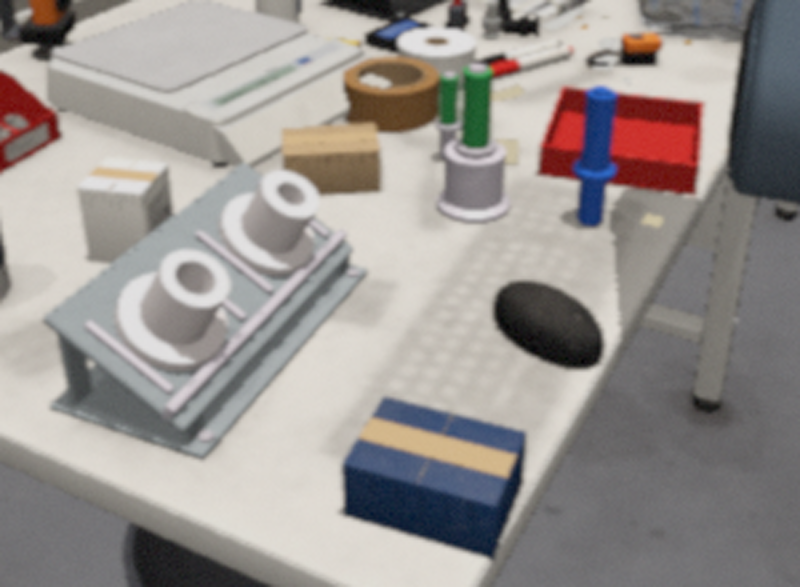

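View pics/t1.png

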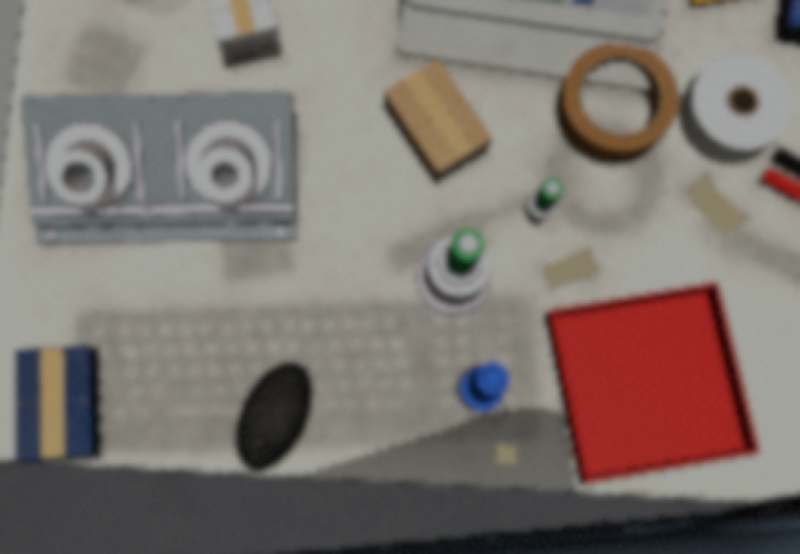

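View pics/top0.png

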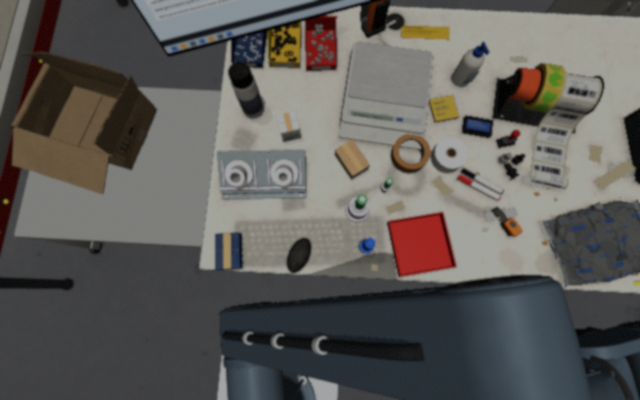

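```bash
cat > h.py <<'E'
import numpy as np
def load(n):
    d=np.load(f"pics/{n}_d.npy"); m=dict(np.load(f"pics/{n}_cam.npz")); return d,m
def cloud(d,m):
    K=m["camera_matrix"];v,u=np.indices(d.shape)
    c=np.stack([(u-K[0,2])/K[0,0]*d,(v-K[1,2])/K[1,1]*d,d],-1)
    w=(c-m["t"])@m["R"]; w[d<=0]=np.nan; return w
def proj(X,m):
    c=np.asarray(X)@m["R"].T+m["t"]; p=c@m["camera_matrix"].T; return p[...,:2]/p[...,2:]
E
python3 - <<'E'
from h import *
import glob
for n in ["scene0","top0"]:
    d,m=load(n); w=cloud(d,m)
    print(n,"cam",-m["R"].T@m["t"])
    for f in sorted(glob.glob(f"pics/{n}_*_?.npy")):
        r=np.load(f); p=w[r]; p=p[~np.isnan(p[:,0])]
        if len(p)==0: print(f,"none");continue
        print(f[5:],len(p),"med",np.median(p,0).round(3),"lo",np.percentile(p,3,0).round(3),"hi",np.percentile(p,97,0).round(3))
E
```

```text
scene0 cam [0.17036866 0.61099314 0.50447636]
scene0_blue_box_0.npy 3010 med [0.384 0.184 0.045] lo [0.339 0.133 0.005] hi [0.434 0.202 0.048]
scene0_carton_0.npy 899 med [ 0.664 -0.16   0.044] lo [ 0.625 -0.215  0.003] hi [ 0.72  -0.125  0.051]
scene0_gauge_0.npy 600 med [ 0.418 -0.21   0.075] lo [ 0.407 -0.226  0.007] hi [ 0.433 -0.204  0.137]
scene0_gauge_1.npy 189 med [ 0.595 -0.268  0.063] lo [ 0.589 -0.278  0.023] hi [ 0.606 -0.262  0.097]
scene0_gauge_2.npy 404 med [ 0.527 -0.186  0.103] lo [ 0.517 -0.2    0.064] hi [ 0.543 -0.178  0.146]
scene0_hub_a_0.npy 1503 med [0.592 0.164 0.079] lo [0.568 0.125 0.046] hi [0.636 0.187 0.111]
scene0_hub_a_1.npy 1096 med [0.601 0.036 0.079] lo [ 0.578 -0.002  0.047] hi [0.647 0.058 0.111]
scene0_mouse_0.npy 967 med [ 0.385 -0.015  0.028] lo [ 0.346 -0.049  0.006] hi [0.431 0.    0.037]
scene0_mouse_1.npy 5377 med [0.594 0.14  0.038] lo [ 0.552 -0.026  0.004] hi [0.67  0.209 0.085]
scene0_rack_0.npy 5352 med [0.593 0.141 0.038] lo [ 0.552 -0.025  0.005] hi [0.669 0.21  0.085]
scene0_reject_tray_0.npy 1584 med [ 0.422 -0.392  0.013] lo [ 0.3
[... 679 characters left out ...]
  0.138]
top0_gauge_stand_0.npy 344 med [ 0.516 -0.187  0.044] lo [ 0.5   -0.227 -0.   ] hi [ 0.554 -0.165  0.064]
top0_hub_a_0.npy 554 med [0.611 0.015 0.079] lo [ 0.578 -0.015  0.049] hi [0.648 0.05  0.11 ]
top0_hub_a_1.npy 627 med [0.604 0.142 0.076] lo [0.57  0.112 0.045] hi [0.64  0.183 0.11 ]
top0_hub_a_2.npy 318 med [ 0.516 -0.188  0.045] lo [ 0.5   -0.227  0.002] hi [ 0.553 -0.165  0.062]
top0_mouse_0.npy 618 med [ 0.39  -0.037  0.03 ] lo [ 0.347 -0.066  0.014] hi [ 0.435 -0.008  0.037]
top0_rack_0.npy 2964 med [0.609 0.082 0.049] lo [ 0.555 -0.038  0.002] hi [0.672 0.201 0.083]
top0_reject_tray_0.npy 3385 med [ 0.442 -0.384  0.003] lo [ 0.363 -0.463 -0.001] hi [ 0.522 -0.3    0.035]
```

```bash
cat >> h.py <<'E'
from scipy.optimize import least_squares
def hub_res(P,o,a):
    q=P-o; h=q@a; r=np.linalg.norm(q-h[:,None]*a,axis=1)
    def box(r,h,r0,r1,h0,h1):
        dr=np.maximum(r0-r,r-r1); dh=np.maximum(h0-h,h-h1)
        out=np.hypot(np.maximum(dr,0),np.maximum(dh,0)); return out+np.minimum(np.maximum(dr,dh),0)
    # outside union, bore treated as solid-free region excluded by caller
    d1=box(r,h,0,.040,0,.010); d2=box(r,h,0,.025,0.0,.055)
    return np.minimum(d1,d2),r,h
def fit_hub(P,o0,yaw0,tilt_free=False):
    def ax(y,t): return np.array([-np.sin(t)*np.cos(y),-np.sin(t)*np.sin(y),np.cos(t)])
    def f(x):
        a=ax(x[3],x[4] if tilt_free else np.pi/6)
        res,r,h=hub_res(P,x[:3],a)
        res=np.where((r<.016)&(h<.058),0,res)
        return res
    s=least_squares(f,[*o0,yaw0,np.pi/6],loss="soft_l1",f_scale=.0015)
    return s.x, np.median(np.abs(f(s.x)))
E
python3 - <<'E'
from h import *
W={};
for n in ["scene0","top0"]:
    d,m=load(n); W[n]=cloud(d,m)
A={"L":[("scene0","hub_a_0"),("top0","hub_a_1")],"R":[("scene0","hub_a_1"),("top0","hub_a_0")]}
import cv2
for k,l in A.items():
    Ps=[]
    for n,t in l:
        r=np.load(f"pics/{n}_{t}.npy"); r=cv2.erode(r.astype(np.uint8),np.ones((3,3)))>0
        P=W[n][r]; P=P[~np.isnan(P[:,0])]; Ps.append(P)
    c=np.array([.62,.15 if k=="L" else .02,.055])
    for P in Ps+[np.vstack(Ps)]:
        for tf in (0,1):
            x,e=fit_hub(P,c,0,tf); print(k,x.round(4),e.round(5))
# handle
for nm,l in {"gauge":[("scene0","gauge_2"),("top0","gauge_0")],}.items():
    for n,t in l:
        P=W[n][np.load(f"pics/{n}_{t}.npy")]; P=P[(P[:,2]>.075)&(P[:,2]<.138)]
        s=least_squares(lambda x:np.hypot(P[:,0]-x[0],P[:,1]-x[1])-.014,[.53,-.19],loss="soft_l1",f_scale=.001)
        print(n,s.x.round(4),np.abs(s.fun).mean())
    for n in W:
      P=W[n].reshape(-1,3); P=P[(abs(P[:,0]-.53)<.045)&(abs(P[:,1]+.19)<.045)]
      T=P[P[:,2]>.142]; print("top pts",len(T),T.mean(0).round(4))
      S=P[(P[:,2]>.015)&(P[:,2]<.055)]
      s=least_squares(lambda x:np.hypot(S[:,0]-x[0],S[:,1]-x[1])-.029,[.53,-.19],loss="soft_l1",f_scale=.001)
      print("stand",n,len(S),s.x.round(4))
# rack plate plane + edges
for n in W:
    P=W[n].reshape(-1,3); P=P[(abs(P[:,1]-.085)<.15)&(P[:,0]>.54)&(P[:,0]<.69)&(P[:,2]>.03)&(P[:,2]<.1)]
    best=None;rng=np.random.default_rng(0)
    for _ in range(800):
        a=P[rng.choice(len(P),3,0)];nn=np.cross(a[1]-a[0],a[2]-a[0]);L=np.linalg.norm(nn)
        if L<1e-6: continue
        nn/=L; nn*=np.sign(nn[2])
        if nn[2]<.7 or nn[2]>.95: continue
        i=abs((P-a[0])@nn)<.0015
        if best is None or i.sum()>best.sum(): best=i
    Q=P[best];c=Q.mean(0);nn=np.linalg.svd(Q-c,full_matrices=False)[2][2];nn*=np.sign(nn[2])
    print("plate",n,len(Q),c.round(4),nn.round(4),"yaw",np.arctan2(-nn[1],-nn[0]).round(4),"tilt",np.degrees(np.arccos(nn[2])).round(2))
# tray
for n in W:
    P=W[n].reshape(-1,3);P=P[(abs(P[:,0]-.44)<.12)&(abs(P[:,1]+.38)<.12)&(P[:,2]>.028)&(P[:,2]<.04)]
    print("tray",n,len(P),cv2.minAreaRect(P[:,:2].astype(np.float32)*1000))
E
```

```text
L [0.6119 0.1493 0.0555 0.0652 0.5236] 0.00043
L [0.6119 0.1493 0.0555 0.0659 0.5227] 0.00043
L [0.6125 0.1483 0.0529 0.0724 0.5236] 0.00065
L [0.6129 0.1483 0.053  0.0714 0.5373] 0.00065
L [0.6121 0.1496 0.0549 0.0914 0.5236] 0.00055
L [0.606  0.149  0.0573 0.0841 0.3354] 0.00124
R [0.6209 0.0196 0.0556 0.0693 0.5236] 0.00051
R [0.6209 0.0196 0.0556 0.0694 0.5226] 0.00051
R [0.6218 0.0181 0.053  0.0772 0.5236] 0.00068
R [0.622  0.0182 0.0531 0.0675 0.5313] 0.00068
R [0.6212 0.0201 0.0548 0.108  0.5236] 0.00067
R [0.6209 0.02   0.0547 0.1045 0.5129] 0.00066
scene0 [ 0.5323 -0.1968] 0.0010106216279164235
top0 [ 0.5338 -0.1979] 0.00031089913507004744
top pts 43 [ 0.5302 -0.1917  0.1445]
stand scene0 316 [ 0.5323 -0.1971]
top pts 41 [ 0.5316 -0.1986  0.1438]
stand top0 54 [ 0.5339 -0.1978]
plate scene0 1779 [0.6297 0.1163 0.0645] [-0.4935 -0.0331  0.8691] yaw 0.0669 tilt 29.64
plate top0 911 [0.6369 0.0834 0.0643] [-0.5032 -0.0305  0.8636] yaw 0.0605 tilt 30.27
tray scene0 361 ((438.80548095703125, -377.0328063964844), (160.37176513671875, 165.84371948242188), 12.141210556030273)
tray top0 367 ((440.9075012207031, -379.8799743652344), (160.16030883789062, 160.67494201660156), 12.729462623596191)
```

```bash
cat >> h.py <<'E'
from scipy.spatial.transform import Rotation as Ro
import json
def Rt(psi,th):
    z=np.array([np.sin(th)*np.cos(psi),np.sin(th)*np.sin(psi),-np.cos(th)])
    x=np.array([np.cos(th)*np.cos(psi),np.cos(th)*np.sin(psi),np.sin(th)])
    return np.stack([x,np.cross(z,x),z],1)
# commanded pose bookkeeping: apply(shift,rotvec) after a move
def cmd():
    j=json.load(open("cmd.json")); return np.array(j["p"]),Ro.from_quat(j["q"])
def setcmd(p,R): json.dump({"p":list(map(float,p)),"q":list(map(float,R.as_quat()))},open("cmd.json","w"))
def applied(s,r):
    p,R=cmd(); setcmd(p+R.apply(s),R*Ro.from_rotvec(r))
def to(p,R):
    p0,R0=cmd(); R=Ro.from_matrix(R)
    s=R0.inv().apply(np.asarray(p)-p0); r=(R0.inv()*R).as_rotvec()
    print("shift",s.round(4).tolist(),"|",np.linalg.norm(s).round(3),"rot",r.round(4).tolist(),np.degrees(np.linalg.norm(r)).round(1),"deg")
E
python3 - <<'E'
from h import *
from station import manip
s=manip.sense(); print(s["tcp_pos"],s["tool_rot"],s["t"])
setcmd([.221,-.585,.202],Ro.from_quat(s["tool_rot"]))
to([.533,-.1975,.255],Rt(.069,0))
E
```

```text
[ 0.22068845 -0.58475104  0.20203456] [9.83770979e-01 1.79428705e-01 8.71972748e-06 3.80351433e-05] 0.9
shift [0.4287, -0.2524, -0.053] | 0.5 rot [0.0001, -0.0, 0.2918] 16.7 deg
```

Call:
play_rows([
  [[0.02, -0.01, -0.05], [0, 0, 0.02], 1],
  [[0.06, -0.035, -0.053], [0, 0, 0.05], 1],
  [[0.105, -0.06, -0.053], [0, 0, 0.09], 1],
  [[0.15, -0.087, -0.053], [0, 0, 0.13], 1],
  [[0.195, -0.115, -0.053], [0, 0, 0.17], 1],
  [[0.24, -0.14, -0.053], [0, 0, 0.21], 1],
  [[0.285, -0.168, -0.053], [0, 0, 0.25], 1],
  [[0.33, -0.194, -0.053], [0, 0, 0.292], 1],
  [[0.375, -0.22, -0.053], [0, 0, 0.292], 1],
  [[0.4, -0.235, -0.053], [0, 0, 0.292], 1],
])

```text
t: 1.9
tcp_pos: [0.5132, -0.2216, 0.2553]
tool_rot: [0.999, 0.035, 0.0, 0.0]
force: [1.4, 0.1, 0.0]
finger_gap: 1.005
```

```bash
python3 - <<'E'
from h import *
from station import manip
import cv2
applied([0.4,-0.235,-0.053],[0,0,.292])
s=manip.sense(); print(s["tcp_pos"],s["tool_rot"],s["t"],cmd()[0],cmd()[1].as_quat(),s["q"])
m=manip.camera_model("wrist")
p,d=manip.snapshot("wrist"); cv2.imwrite("pics/w1.png",p[:,:,::-1]); np.save("pics/w1_d.npy",d); np.savez("pics/w1_cam.npz",**m)
print(m)
to([.533,-.1975,.255],Rt(.069,0))
E
```

```text
[ 0.51324193 -0.22159089  0.25528085] [9.99397499e-01 3.47061102e-02 3.33091046e-04 1.22171262e-04] 1.9 [ 0.51227977 -0.22391429  0.25498308] [9.99408181e-01 3.43989136e-02 1.41603811e-05 3.63619221e-05] [-6.07577840e-01  3.78441212e-01  1.53573500e+00  2.16076263e-04
  1.22673665e+00  8.93719504e-01]
{'camera_matrix': array([[353.16980163,   0.        , 321.03357136],
       [  0.        , 353.16980163, 199.07594788],
       [  0.        ,   0.        ,   1.        ]]), 'R': array([[ 6.86194656e-02, -9.97642867e-01, -2.79200425e-04],
       [-9.63562367e-01, -6.63478731e-02,  2.59124536e-01],
       [-2.58532270e-01, -1.75119602e-02, -9.65843878e-01]]), 't': array([-0.25530539,  0.43216613,  0.55829682])}
shift [0.0225, -0.0249, -0.0] | 0.034 rot [0.0001, -0.0, -0.0002] 0.0 deg
```

View pics/w1.png

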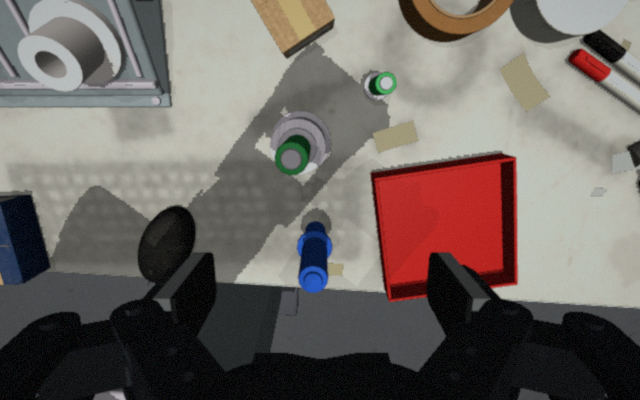

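```bash
python3 - <<'E'
from h import *
from station import manip
import cv2
s=manip.sense(); print(s["tcp_pos"],s["t"])
a=cv2.imread("pics/w1.png"); cv2.imwrite("pics/w1c.png",cv2.resize(a[50:300,230:430],(480,600),interpolation=cv2.INTER_CUBIC))
d,m=load("w1"); w=cloud(d,m); P=w.reshape(-1,3); P=P[(abs(P[:,0]-.53)<.045)&(abs(P[:,1]+.19)<.045)]
def c(lo,hi,r):
    S=P[(P[:,2]>lo)&(P[:,2]<hi)]
    s=least_squares(lambda x:np.hypot(S[:,0]-x[0],S[:,1]-x[1])-r,[.53,-.19],loss="soft_l1",f_scale=.001)
    print(len(S),s.x.round(4))
c(.075,.138,.014);c(.015,.055,.029)
T=P[P[:,2]>.14];print(len(T),T.mean(0).round(4))
E
```

```text
[ 0.51686795 -0.21597482  0.25535507] 1.95
198 [ 0.5336 -0.1949]
61 [ 0.5336 -0.195 ]
29120 [ 0.5206 -0.1849  0.3497]
```

View pics/w1c.png

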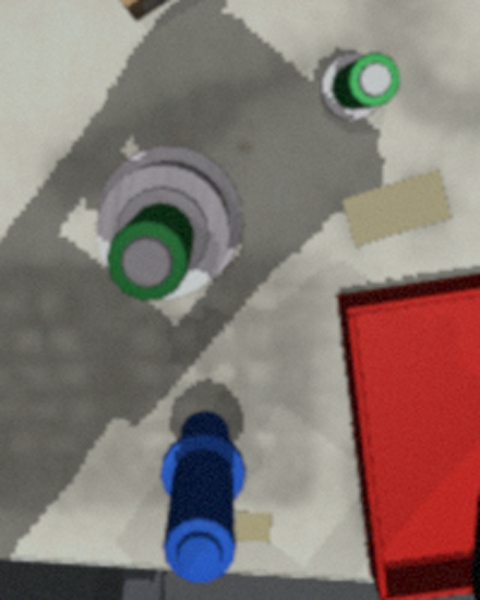

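Call:
play_rows([
  [[0.0225, -0.0249, 0], [0, 0, 0], 1],
  [[0.0225, -0.0249, 0], [0, 0, 0], 1],
  [[0.0225, -0.0249, 0], [0, 0, 0], 1],
])

```text
t: 2.25
tcp_pos: [0.5327, -0.197, 0.255]
tool_rot: [0.999, 0.035, -0.0, 0.0]
force: [-1.0, -0.2, 0.2]
finger_gap: 1.002
```

```bash
python3 - <<'E'
from h import *
from station import manip
import cv2
applied([0.0225,-0.0249,0],[0,0,0])
s=manip.sense(); print(s["tcp_pos"],s["tool_rot"],s["t"],cmd()[0],cmd()[1].as_quat(),s["qd"].round(3))
m=manip.camera_model("wrist")
p,d=manip.snapshot("wrist"); cv2.imwrite("pics/w2.png",p[:,:,::-1]); np.save("pics/w2_d.npy",d); np.savez("pics/w2_cam.npz",**m)
s=manip.sense(); print(s["tcp_pos"],s["tool_rot"],s["t"])
d,m=load("w2"); w=cloud(d,m); P=w.reshape(-1,3); P=P[(abs(P[:,0]-.53)<.045)&(abs(P[:,1]+.19)<.045)]
def c(lo,hi,r):
    S=P[(P[:,2]>lo)&(P[:,2]<hi)]
    s=least_squares(lambda x:np.hypot(S[:,0]-x[0],S[:,1]-x[1])-r,[.53,-.19],loss="soft_l1",f_scale=.001)
    print(len(S),s.x.round(4))
c(.075,.138,.014);c(.015,.055,.029)
T=P[(P[:,2]>.14)&(P[:,2]<.15)];print(len(T),T.mean(0).round(4))
E
```

```text
[ 0.53267127 -0.19697518  0.25496979] [ 9.99378200e-01  3.52579200e-02 -2.14937100e-04  2.16695496e-04] 2.25 [ 0.53301447 -0.19752618  0.25498183] [9.99408181e-01 3.43989136e-02 1.41603811e-05 3.63619221e-05] [-0.032 -0.003  0.007 -0.003  0.001 -0.001]
[ 0.53230292 -0.19762379  0.25491681] [ 9.99402842e-01  3.45520213e-02 -2.94746784e-04  1.74910638e-04] 2.3
292 [ 0.5335 -0.1951]
128 [ 0.5336 -0.1951]
817 [ 0.5346 -0.195   0.143 ]
```

Call:
play_rows([
  [[0.0005, -0.001, 0.04], [0, 0, 0], 1],
  [[0.0005, -0.001, 0.08], [0, 0, 0], 1],
  [[0.0005, -0.001, 0.12], [0, 0, 0], 1],
  [[0.0005, -0.001, 0.15], [0, 0, 0], 1],
  [[0.0005, -0.001, 0.17], [0, 0, 0], 1],
  [[0.0005, -0.001, 0.17], [0, 0, 0], 1],
  [[0.0005, -0.001, 0.17], [0, 0, 0], 0.5],
  [[0.0005, -0.001, 0.17], [0, 0, 0], 0.2],
  [[0.0005, -0.001, 0.17], [0, 0, 0], 0.2],
  [[0.0005, -0.001, 0.17], [0, 0, 0], 0.2],
], force=50)

```text
t: 3.3
tcp_pos: [0.5338, -0.1966, 0.0863]
tool_rot: [0.999, 0.034, 0.001, 0.001]
force: [-0.9, 0.3, -0.2]
finger_gap: 0.33
```

Call:
play_rows([
  [[0, 0, 0], [0, 0, 0], 0.1],
  [[0, 0, 0], [0, 0, 0], 0.1],
  [[0, 0, 0], [0, 0, 0], 0.1],
  [[0, 0, 0], [0, 0, 0], 0.1],
  [[0, 0, 0], [0, 0, 0], 0.1],
])

```text
t: 3.8
tcp_pos: [0.5338, -0.1964, 0.0863]
tool_rot: [0.999, 0.035, 0.001, 0.001]
force: [-1.3, 1.1, 5.5]
finger_gap: 0.309
```

```bash
python3 - <<'E'
from h import *
from station import manip
import cv2
applied([0.0005,-0.001,0.17],[0,0,0])
s=manip.sense(); print(s["tcp_pos"],s["t"],cmd()[0],s["force"],s["finger_gap"])
m=manip.camera_model("wrist")
p,d=manip.snapshot("wrist"); cv2.imwrite("pics/w3.png",p[:,:,::-1]); np.save("pics/w3_d.npy",d); np.savez("pics/w3_cam.npz",**m)
# camera in tool frame
s=manip.sense();Rm=Ro.from_quat(s["tool_rot"]).as_matrix()
print("camR_tool",(m["R"]@Rm).round(4).tolist(),"t",(m["R"]@s["tcp_pos"]+m["t"]).round(4))
E
```

```text
[ 0.5338117  -0.19637859  0.08633297] 3.8 [ 0.53344976 -0.19650636  0.08498177] [-1.31591807  1.06869396  5.53747857] 0.3086010526343866
camR_tool [[-0.0008, 1.0, 0.0006], [-0.9657, -0.0006, -0.2598], [-0.2598, -0.0007, 0.9657]] t [0.0009 0.0185 0.1829]
```

View pics/w3.png

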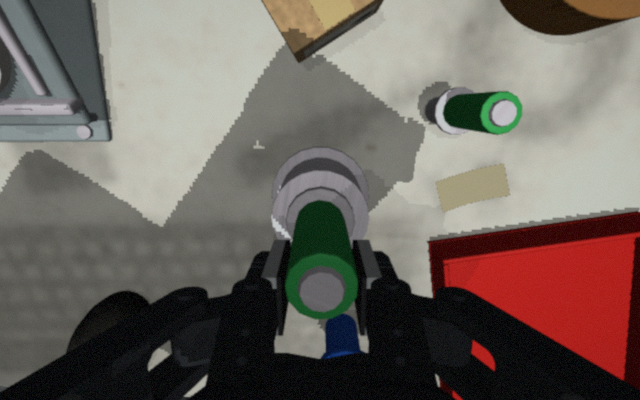

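```bash
cat >> h.py <<'E'
def tool_cloud(n,pos,quat):
    d,m=load(n); w=cloud(d,m); return (w-pos)@Ro.from_quat(quat).as_matrix()
def fit_axis(T,mask,z0,z1,r=.014,f=.0007):
    S=T[mask]; S=S[~np.isnan(S[:,0])]; S=S[(S[:,2]>z0)&(S[:,2]<z1)&(np.hypot(S[:,0],S[:,1])<.025)]
    def res(x): # axis x=x0+x1*z, y=y0+y1*z
        dx=S[:,0]-x[0]-x[1]*S[:,2]; dy=S[:,1]-x[2]-x[3]*S[:,2]
        return np.hypot(dx,dy)-r
    s=least_squares(res,[0,0,0,0],loss="soft_l1",f_scale=f); return s.x,len(S),np.median(abs(s.fun))
E
python3 - <<'E'
from h import *
from station import manip
import cv2
s=manip.sense()
T=tool_cloud("w3",s["tcp_pos"],s["tool_rot"])
a=cv2.imread("pics/w3.png").astype(int)
g=(a[:,:,1]>a[:,:,2]+20)&(a[:,:,1]>a[:,:,0]+20); g[:,:230]=0;g[:,420:]=0
print(g.sum(),fit_axis(T,g,-.06,.02))
# collar/top-of-button
m=np.zeros_like(g); m[270:305,305:340]=1; Q=T[m]; print(np.nanmedian(Q,0))
# stand sides & collar
allm=np.ones_like(g)
P=T.reshape(-1,3);P=P[(P[:,2]>.03)&(P[:,2]<.07)&(np.hypot(P[:,0],P[:,1])<.04)]
q=least_squares(lambda x:np.hypot(P[:,0]-x[0],P[:,1]-x[1])-.029,[0,0],loss="soft_l1",f_scale=.0007);print("stand tool xy",len(P),q.x)
E
```

```text
4486 (array([-3.99750503e-05,  3.58609741e-03, -1.16747452e-03, -8.87552224e-03]), 4464, np.float64(0.0003918709209877365))
[ 0.00257339 -0.00054797 -0.05856119]
stand tool xy 675 [-0.0001905  -0.00148027]
```

Call:
play_rows([
  [[0, 0, -0.01], [0, 0, 0], 0.1],
  [[0, 0, -0.03], [0, 0, 0], 0.1],
  [[0, 0, -0.06], [0, 0, 0], 0.1],
  [[0, 0, -0.1], [0, 0, 0], 0.1],
  [[0, 0, -0.135], [0, 0, 0], 0.1],
  [[0, 0, -0.15], [0, 0, 0], 0.1],
  [[0, 0, -0.15], [0, 0, 0], 0.1],
])

```text
t: 4.55
tcp_pos: [0.5346, -0.197, 0.2381]
tool_rot: [0.999, 0.035, 0.003, 0.002]
force: [-0.0, -0.1, -2.9]
finger_gap: 0.313
```

```bash
cat >> h.py <<'E'
YAW=.069
a=np.array([-.5*np.cos(YAW),-.5*np.sin(YAW),np.sqrt(.75)])
E
python3 - <<'E'
from h import *
from station import manip
applied([0,0,-.15],[0,0,0])
s=manip.sense(); print(s["tcp_pos"],s["t"],cmd()[0],s["force"],s["finger_gap"])
m=np.array([.6122,.1488,.0542])+.055*a; print(m)
to(m+.138*a,Rt(YAW,np.pi/6))
E
```

```text
[ 0.53455619 -0.19701195  0.23813898] 4.55 [ 0.53344514 -0.1964956   0.23498177] [-0.00575561 -0.1213663  -2.93614109] 0.3125508505309945
[0.58476544 0.14690401 0.1018314 ]
shift [0.0058, -0.339, 0.0136] | 0.339 rot [0.0001, 0.5236, -0.0002] 30.0 deg
```

Call:
play_rows([
  [[0, -0.02, 0], [0, 0.03, 0], 0.1],
  [[0.001, -0.06, 0.002], [0, 0.1, 0], 0.1],
  [[0.002, -0.105, 0.004], [0, 0.18, 0], 0.1],
  [[0.003, -0.15, 0.006], [0, 0.26, 0], 0.1],
  [[0.004, -0.195, 0.008], [0, 0.34, 0], 0.1],
  [[0.005, -0.24, 0.01], [0, 0.42, 0], 0.1],
  [[0.006, -0.285, 0.012], [0, 0.48, 0], 0.1],
  [[0.006, -0.32, 0.013], [0, 0.5236, 0], 0.1],
  [[0.006, -0.339, 0.0135], [0, 0.5236, 0], 0.1],
  [[0.006, -0.339, 0.0135], [0, 0.5236, 0], 0.1],
])

```text
t: 5.55
tcp_pos: [0.5129, 0.1447, 0.2194]
tool_rot: [0.966, 0.036, 0.256, -0.009]
force: [0.0, -0.2, -0.8]
finger_gap: 0.313
```

Call:
play_rows([
  [[0, 0, 0], [0, 0, 0], 0.1],
  [[0, 0, 0], [0, 0, 0], 0.1],
  [[0, 0, 0], [0, 0, 0], 0.1],
])

```text
t: 5.85
tcp_pos: [0.5161, 0.1412, 0.2213]
tool_rot: [0.965, 0.032, 0.258, -0.009]
force: [-0.2, -0.4, -2.1]
finger_gap: 0.31
```

```bash
cat >> h.py <<'E'
def shot(n,cam="wrist"):
    from station import manip; import cv2
    m=manip.camera_model(cam); s=manip.sense()
    p,d=manip.snapshot(cam); cv2.imwrite(f"pics/{n}.png",p[:,:,::-1]); np.save(f"pics/{n}_d.npy",d); np.savez(f"pics/{n}_cam.npz",**m,pos=s["tcp_pos"],quat=s["tool_rot"])
    c,R=cmd(); M=Ro.from_quat(s["tool_rot"])
    print("t",s["t"],"tcp",s["tcp_pos"].round(4),"cmd",c.round(4),"roterr",(R.inv()*M).as_rotvec().round(4),"F",s["force"].round(1),"gap",round(s["finger_gap"],3))
    return p[:,:,::-1],s
E
python3 - <<'E'
from h import *
applied([0.006,-.339,.0135],[0,.5236,0])
shot("w4")
E
```

```text
t 5.85 tcp [0.5161 0.1412 0.2213] cmd [0.5161 0.1421 0.2215] roterr [-0.0009 -0.0005  0.0017] F [-0.2 -0.4 -2.1] gap 0.31
```

View pics/w4.png

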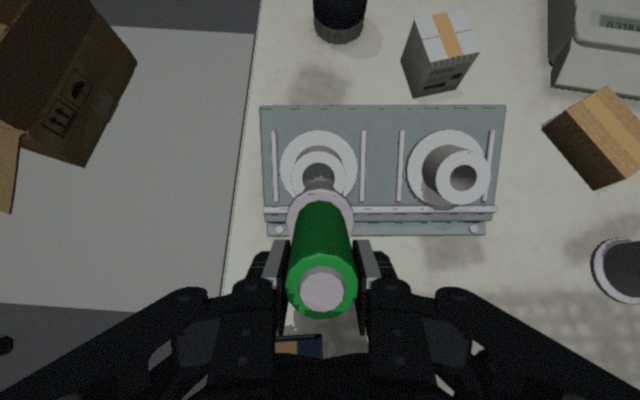

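```bash
cat >> h.py <<'E'
def fit_world_hub(n,guess,excl=None):
    d,m=load(n); w=cloud(d,m); P=w[~np.isnan(w[...,0])] if excl is None else w[(~np.isnan(w[...,0]))&~excl]
    q=P-guess; h=q@a; r=np.linalg.norm(q-h[:,None]*a,axis=1)
    P=P[((h>.013)&(h<.06)&(r<.030)&(r>.017))|((h>.007)&(h<.02)&(r<.042))]
    x,e=fit_hub(P,guess,YAW); return x,e,len(P)
E
cat > meas.py <<'E'
import sys
from h import *
import cv2
def gauge_tool(n,img):
    m=dict(np.load(f"pics/{n}_cam.npz")); T=tool_cloud(n,m["pos"],m["quat"])
    A=img.astype(int); g=(A[:,:,1]>A[:,:,2]+20)&(A[:,:,1]>A[:,:,0]+20); g[:,:230]=0;g[:,420:]=0;g[:180]=0
    x,c,e=fit_axis(T,g,-.06,.02)
    q=T[...,:]; B=T.reshape(-1,3); 
    P=B[(np.hypot(B[:,0],B[:,1])<.016)&(B[:,2]>.025)&(B[:,2]<.076)&(B[:,2]==B[:,2])]
    s=least_squares(lambda y:np.hypot(P[:,0]-y[0],P[:,1]-y[1])-.013,[0,0],loss="soft_l1",f_scale=.0007)
    return x,c,e,s.x,len(P)
E
python3 - <<'E'
from meas import *
img=cv2.imread("pics/w4.png")
print(gauge_tool("w4",img))
m=dict(np.load("pics/w4_cam.npz")); Rm=Ro.from_quat(m["quat"])
for k,g in {"L":[.6122,.1488,.0542],"R":[.6213,.0189,.0543]}.items():
    x,e,n=fit_world_hub("w4",np.array(g)); mo=x[:3]+.055*a
    print(k,x.round(4),e,n,"mouth",mo.round(4),"tool",Rm.inv().apply(mo-m["pos"]).round(4),"axis tool",Rm.inv().apply(a).round(4))
E
```

```text
(array([-8.51312264e-05,  1.75152850e-03, -1.09678171e-03, -9.10743990e-03]), 4809, np.float64(0.00034232179630245586), array([-0.00024537, -0.00180973]), 148)
L [0.6127 0.1508 0.054  0.074  0.5236] 0.0004261370891785986 3154 mouth [0.5852 0.1489 0.1017] tool [ 0.0005 -0.0031  0.1384] axis tool [-5.0e-04  1.1e-03 -1.0e+00]
R [0.6219 0.0212 0.054  0.0739 0.5236] 0.0003708315841392182 4075 mouth [0.5945 0.0193 0.1016] tool [0.0009 0.1269 0.1388] axis tool [-5.0e-04  1.1e-03 -1.0e+00]
```

Call:
play_rows([
  [[0.0003, 0.0003, 0.02], [0, 0, 0], 0.1],
  [[0.0003, 0.0003, 0.04], [0, 0, 0], 0.1],
  [[0.0003, 0.0003, 0.052], [0, 0, 0], 0.1],
  [[0.0003, 0.0003, 0.056], [0, 0, 0], 0.1],
  [[0.0003, 0.0003, 0.056], [0, 0, 0], 0.1],
  [[0.0003, 0.0003, 0.056], [0, 0, 0], 0.1],
  [[0.0003, 0.0003, 0.056], [0, 0, 0], 0.1],
])

```text
t: 6.6
tcp_pos: [0.544, 0.1441, 0.1738]
tool_rot: [0.965, 0.033, 0.259, -0.009]
force: [-1.2, 0.6, -1.7]
finger_gap: 0.31
```

```bash
python3 - <<'E'
from meas import *
applied([.0003,.0003,.056],[0,0,0])
img,s=shot("w5"); cv2.imwrite("pics/w5c.png",cv2.resize(img[100:330,220:480],(791,700))[:600])
m=dict(np.load("pics/w5_cam.npz")); Rm=Ro.from_quat(m["quat"])
print(gauge_tool("w5",img))
for k,g in {"L":[.6122,.1488,.0542]}.items():
    x,e,n=fit_world_hub("w5",np.array(g)); mo=x[:3]+.055*a
    print(k,x.round(4),e,n,"mouth",mo.round(4),"tool",Rm.inv().apply(mo-m["pos"]).round(4),"axis tool",Rm.inv().apply(a).round(4))
E
```

```text
t 6.6 tcp [0.544  0.1441 0.1738] cmd [0.5443 0.1438 0.1731] roterr [ 0.0001  0.001  -0.    ] F [-1.2  0.6 -1.7] gap 0.31
(array([-9.59399182e-05,  1.76242208e-03, -1.10553877e-03, -9.72564503e-03]), 4797, np.float64(0.00035640570639858087), array([-0.00025011, -0.00178941]), 150)
L [0.6127 0.151  0.054  0.0713 0.5236] 0.00038114589355163573 4066 mouth [0.5853 0.1491 0.1017] tool [-0.0002 -0.0022  0.0833] axis tool [ 1.e-03  1.e-04 -1.e+00]
```

View pics/w5c.png

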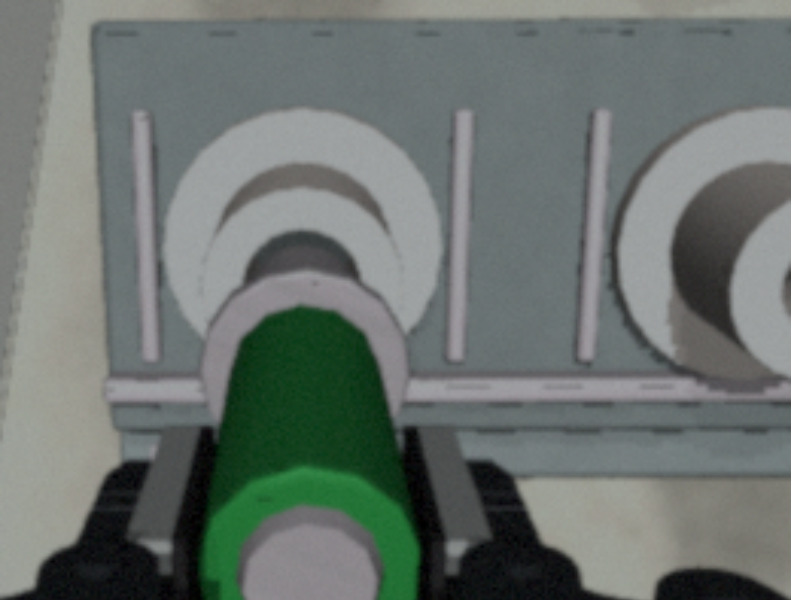

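Call:
play_rows([
  [[0, 0, 0.003], [0, 0, 0], 0.1],
  [[0, 0, 0.005], [0, 0, 0], 0.1],
  [[0, 0, 0.0065], [0, 0, 0], 0.1],
  [[0, 0, 0.008], [0, 0, 0], 0.1],
  [[0, 0, 0.008], [0, 0, 0], 0.1],
])

```text
t: 7.15
tcp_pos: [0.548, 0.1443, 0.166]
tool_rot: [0.965, 0.033, 0.258, -0.009]
force: [0.1, 0.2, -1.4]
finger_gap: 0.309
```

Call:
play_rows([
  [[0, 0, 0.0015], [0, 0, 0], 0.1],
  [[0, 0, 0.003], [0, 0, 0], 0.1],
  [[0, 0, 0.003], [0, 0, 0], 0.1],
])

```text
t: 7.45
tcp_pos: [0.5495, 0.1444, 0.1634]
tool_rot: [0.965, 0.033, 0.259, -0.009]
force: [-0.6, 0.0, -1.7]
finger_gap: 0.309
```

Call:
play_rows([
  [[0, 0, 0.003], [0, 0, 0], 0.1],
  [[0, 0, 0.006], [0, 0, 0], 0.1],
  [[0, 0, 0.009], [0, 0, 0], 0.1],
  [[0, 0, 0.012], [0, 0, 0], 0.1],
  [[0, 0, 0.015], [0, 0, 0], 0.1],
  [[0, 0, 0.015], [0, 0, 0], 0.1],
])

```text
t: 8.05
tcp_pos: [0.557, 0.1449, 0.1501]
tool_rot: [0.965, 0.033, 0.258, -0.009]
force: [0.3, 0.1, -1.7]
finger_gap: 0.307
```

Call:
play_rows([
  [[0, 0, 0.004], [0, 0, 0], 0.1],
  [[0, 0, 0.008], [0, 0, 0], 0.1],
  [[0, 0, 0.012], [0, 0, 0], 0.1],
  [[0, 0, 0.016], [0, 0, 0], 0.1],
  [[0, 0, 0.02], [0, 0, 0], 0.1],
  [[0, 0, 0.02], [0, 0, 0], 0.1],
  [[0, 0, 0.02], [0, 0, 0], 0.1],
])

```text
t: 8.75
tcp_pos: [0.5669, 0.1456, 0.1331]
tool_rot: [0.965, 0.033, 0.258, -0.009]
force: [0.2, -1.4, -1.5]
finger_gap: 0.309
```

```bash
python3 - <<'E'
from meas import *
applied([0,0,.046],[0,0,0])
img,s=shot("w6"); cv2.imwrite("pics/w6c.png",cv2.resize(img[100:330,220:480],(791,700))[:600])
m=dict(np.load("pics/w6_cam.npz")); Rm=Ro.from_quat(m["quat"])
print(gauge_tool("w6",img)[:3])
for k,g in {"L":[.6122,.1488,.0542]}.items():
    x,e,n=fit_world_hub("w6",np.array(g)); mo=x[:3]+.055*a
    print(k,x.round(4),e,n,"mouth",mo.round(4),"tool",Rm.inv().apply(mo-m["pos"]).round(4),"axis tool",Rm.inv().apply(a).round(4))
E
```

```text
t 8.75 tcp [0.5669 0.1456 0.1331] cmd [0.5673 0.1453 0.1333] roterr [ 0.0001 -0.0004  0.0001] F [ 0.2 -1.4 -1.5] gap 0.309
(array([-0.00014023,  0.0011234 , -0.00108792, -0.00985261]), 4795, np.float64(0.0003694888840316199))
L [0.6127 0.1511 0.054  0.0718 0.5236] 0.0003565971162352473 5547 mouth [0.5853 0.1492 0.1017] tool [ 0.0004 -0.0023  0.0365] axis tool [-3.e-04  1.e-04 -1.e+00]
```

View pics/w6c.png

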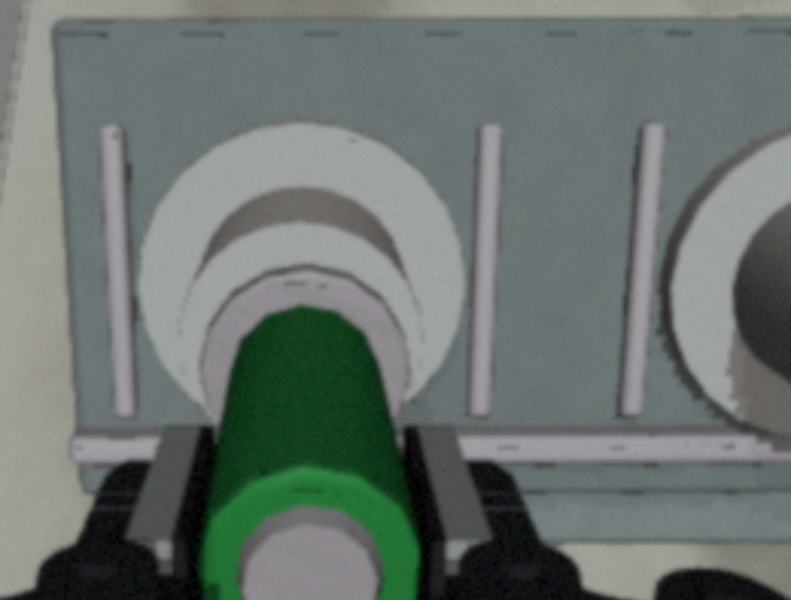

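Call:
play_rows([
  [[0, 0, 0.003], [0, 0, 0], 0.1],
  [[0, 0, 0.006], [0, 0, 0], 0.1],
  [[0, 0, 0.0085], [0, 0, 0], 0.1],
  [[0, 0, 0.0085], [0, 0, 0], 0.1],
])

```text
t: 9.2
tcp_pos: [0.5713, 0.1459, 0.1256]
tool_rot: [0.965, 0.033, 0.258, -0.009]
force: [-0.2, -0.8, -2.6]
finger_gap: 0.309
```

Call:
play_rows([
  [[0, 0, 0.001], [0, 0, 0], 0.1],
  [[0, 0, 0.002], [0, 0, 0], 0.1],
  [[0, 0, 0.002], [0, 0, 0], 0.1],
])

```text
t: 9.5
tcp_pos: [0.5722, 0.146, 0.1242]
tool_rot: [0.965, 0.033, 0.259, -0.009]
force: [-0.7, 0.5, -2.2]
finger_gap: 0.312
```

Call:
play_rows([
  [[0, 0, 0.001], [0, 0, 0], 0.1],
  [[0, 0, 0.001], [0, 0, 0], 0.1],
])

```text
t: 9.7
tcp_pos: [0.5721, 0.1461, 0.1241]
tool_rot: [0.965, 0.033, 0.259, -0.009]
force: [-4.8, 0.1, 6.6]
finger_gap: 0.311
```

Call:
play_rows([
  [[0, 0, -0.002], [0, 0, 0], 0.1],
  [[0, 0, -0.007], [0, 0, 0], 0.1],
  [[0, 0, -0.014], [0, 0, 0], 0.1],
  [[0, 0, -0.022], [0, 0, 0], 0.1],
  [[0, 0, -0.032], [0, 0, 0], 0.1],
  [[0, 0, -0.045], [0, 0, 0], 0.1],
  [[0, 0, -0.06], [0, 0, 0], 0.1],
  [[0, 0, -0.08], [0, 0, 0], 0.1],
  [[0, 0, -0.1], [0, 0, 0], 0.1],
  [[0, 0, -0.1], [0, 0, 0], 0.1],
])

```text
t: 10.7
tcp_pos: [0.5225, 0.1427, 0.2126]
tool_rot: [0.965, 0.033, 0.261, -0.009]
force: [-0.4, -0.2, -1.9]
finger_gap: 0.312
```

```bash
python3 - <<'E'
from meas import *
applied([0,0,.0115],[0,0,0]); applied([0,0,-.1],[0,0,0])
img,s=shot("w7")
m=dict(np.load("pics/w7_cam.npz")); Rm=Ro.from_quat(m["quat"])
print(gauge_tool("w7",img)[:4])
for k,g in {"L":[.6122,.1488,.0542],"R":[.6213,.0189,.0543]}.items():
    x,e,n=fit_world_hub("w7",np.array(g)); mo=x[:3]+.055*a
    print(k,x.round(4),e,n,"mouth",mo.round(4),"tool",Rm.inv().apply(mo-m["pos"]).round(4),"axis tool",Rm.inv().apply(a).round(4))
mR=np.array([.5943,.0170,.1017])
to(mR+.128*a,Rt(YAW,np.pi/6))
E
```

```text
t 10.7 tcp [0.5225 0.1427 0.2126] cmd [0.5231 0.1423 0.2099] roterr [ 0.0002  0.0042 -0.0003] F [-0.4 -0.2 -1.9] gap 0.312
(array([-0.00010243,  0.00167516, -0.00105085, -0.00808423]), 4789, np.float64(0.000352871423126332), array([-0.00022209, -0.00170402]))
L [0.6127 0.1509 0.054  0.0728 0.5236] 0.0004207359222329222 3237 mouth [0.5853 0.149  0.1017] tool [-0.0014 -0.0019  0.1276] axis tool [ 0.0042 -0.     -1.    ]
R [0.6219 0.0211 0.054  0.071  0.5236] 0.0003512872121914194 4349 mouth [0.5945 0.0192 0.1016] tool [-0.0013  0.1282  0.1278] axis tool [ 0.0042 -0.     -1.    ]
shift [-0.0001, 0.1299, -0.0031] | 0.13 rot [0.0002, -0.0, -0.0001] 0.0 deg
```

View pics/w7.png

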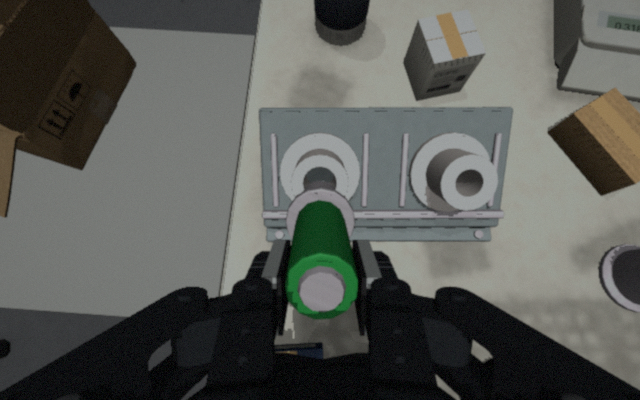

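Call:
play_rows([
  [[0, 0.03, 0], [0, 0, 0], 0.1],
  [[0, 0.07, 0], [0, 0, 0], 0.1],
  [[0.0001, 0.105, 0], [0, 0, 0], 0.1],
  [[0.0002, 0.13, 0], [0, 0, 0], 0.1],
  [[0.0002, 0.13, 0], [0, 0, 0], 0.1],
  [[0.0002, 0.13, 0.015], [0, 0, 0], 0.1],
  [[0.0002, 0.13, 0.03], [0, 0, 0], 0.1],
  [[0.0002, 0.13, 0.04], [0, 0, 0], 0.1],
  [[0.0002, 0.13, 0.041], [0, 0, 0], 0.1],
  [[0.0002, 0.13, 0.041], [0, 0, 0], 0.1],
])

```text
t: 11.75
tcp_pos: [0.552, 0.0149, 0.1738]
tool_rot: [0.966, 0.034, 0.258, -0.009]
force: [-0.1, -0.3, -2.1]
finger_gap: 0.309
```

Call:
play_rows([
  [[0, 0, 0], [0, 0, 0], 0.1],
  [[0, 0, 0], [0, 0, 0], 0.1],
])

```text
t: 11.95
tcp_pos: [0.5523, 0.0145, 0.175]
tool_rot: [0.965, 0.033, 0.259, -0.009]
force: [-0.4, -0.6, -2.1]
finger_gap: 0.311
```

```bash
python3 - <<'E'
from meas import *
applied([.0002,.13,.041],[0,0,0])
img,s=shot("w8"); cv2.imwrite("pics/w8c.png",cv2.resize(img[100:330,180:440],(791,700))[:600])
m=dict(np.load("pics/w8_cam.npz")); Rm=Ro.from_quat(m["quat"])
print(gauge_tool("w8",img)[:4])
for k,g in {"R":[.6213,.0189,.0543]}.items():
    x,e,n=fit_world_hub("w8",np.array(g)); mo=x[:3]+.055*a
    print(k,x.round(4),e,n,"mouth",mo.round(4),"tool",Rm.inv().apply(mo-m["pos"]).round(4),"axis tool",Rm.inv().apply(a).round(4))
E
```

```text
t 11.95 tcp [0.5523 0.0145 0.175 ] cmd [0.5527 0.014  0.1745] roterr [-0.0001  0.0006 -0.0004] F [-0.4 -0.6 -2.1] gap 0.311
(array([-7.54720559e-05,  2.20550825e-03, -1.04279676e-03, -7.92744359e-03]), 4798, np.float64(0.0003626755805773967), array([-0.00024892, -0.00171957]))
R [0.622  0.0214 0.054  0.0716 0.5236] 0.00039025831153168423 4016 mouth [0.5946 0.0195 0.1017] tool [ 0.0001 -0.0021  0.0847] axis tool [ 6.e-04  2.e-04 -1.e+00]
```

View pics/w8c.png

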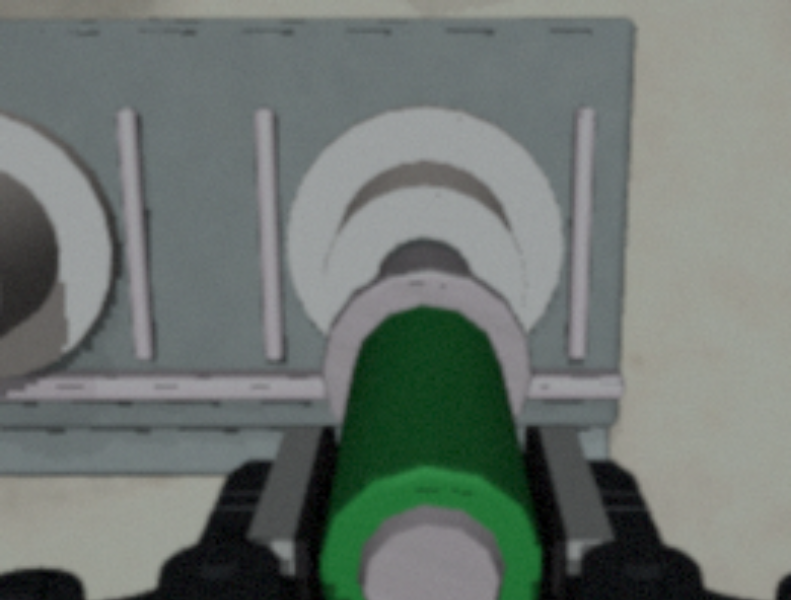

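Call:
play_rows([
  [[0, 0, 0.003], [0, 0, 0], 0.1],
  [[0, 0, 0.005], [0, 0, 0], 0.1],
  [[0, 0, 0.006], [0, 0, 0], 0.1],
  [[0, 0, 0.006], [0, 0, 0], 0.1],
])

```text
t: 12.4
tcp_pos: [0.5554, 0.0145, 0.1692]
tool_rot: [0.965, 0.033, 0.259, -0.009]
force: [-0.7, 0.1, -1.3]
finger_gap: 0.308
```

Call:
play_rows([
  [[0, 0, 0.001], [0, 0, 0], 0.1],
  [[0, 0, 0.0015], [0, 0, 0], 0.1],
  [[0, 0, 0.0015], [0, 0, 0], 0.1],
])

```text
t: 12.7
tcp_pos: [0.5562, 0.0145, 0.168]
tool_rot: [0.965, 0.033, 0.259, -0.009]
force: [0.5, -0.6, -1.1]
finger_gap: 0.307
```

Call:
play_rows([
  [[0, 0, 0.001], [0, 0, 0], 0.1],
  [[0, 0, 0.001], [0, 0, 0], 0.1],
])

```text
t: 12.9
tcp_pos: [0.5567, 0.0146, 0.1672]
tool_rot: [0.965, 0.033, 0.259, -0.009]
force: [-0.8, 0.4, -1.2]
finger_gap: 0.31
```

Call:
play_rows([
  [[0, 0, 0.001], [0, 0, 0], 0.1],
  [[0, 0, 0.001], [0, 0, 0], 0.1],
])

```text
t: 13.1
tcp_pos: [0.5572, 0.0148, 0.1665]
tool_rot: [0.965, 0.033, 0.259, -0.009]
force: [0.2, 1.6, 1.0]
finger_gap: 0.311
```

Call:
play_rows([
  [[0, 0, 0.001], [0, 0, 0], 0.1],
  [[0, 0, 0.001], [0, 0, 0], 0.1],
])

```text
t: 13.3
tcp_pos: [0.5575, 0.0149, 0.1662]
tool_rot: [0.965, 0.033, 0.259, -0.009]
force: [-4.3, 0.5, 7.0]
finger_gap: 0.31
```

Call:
play_rows([
  [[0, 0, -0.003], [0, 0, 0], 0.1],
  [[0, 0, -0.01], [0, 0, 0], 0.1],
  [[0, 0, -0.03], [0, 0, 0], 0.1],
  [[0, 0, -0.06], [0, 0, 0], 0.1],
  [[0, 0, -0.075], [0, 0, 0], 0.1],
  [[0, 0, -0.075], [0, 0, 0], 0.1],
])

```text
t: 13.9
tcp_pos: [0.5202, 0.0118, 0.2321]
tool_rot: [0.965, 0.033, 0.26, -0.008]
force: [0.1, 0.4, -1.2]
finger_gap: 0.308
```

```bash
python3 - <<'E'
from meas import *
applied([0,0,.0105],[0,0,0]); applied([0,0,-.075],[0,0,0])
print(cmd()[0])
to([.5336,-.1963,.24],Rt(YAW,0))
E
```

```text
[0.52052528 0.01180869 0.23037668]
shift [0.0037, 0.2085, -0.009] | 0.209 rot [0.0001, -0.5236, -0.0002] 30.0 deg
```

Call:
play_rows([
  [[0, 0.02, -0.005], [0, -0.05, 0], 0.1],
  [[0.0005, 0.055, -0.009], [0, -0.15, 0], 0.1],
  [[0.001, 0.095, -0.009], [0, -0.26, 0], 0.1],
  [[0.002, 0.135, -0.009], [0, -0.37, 0], 0.1],
  [[0.003, 0.17, -0.009], [0, -0.46, 0], 0.1],
  [[0.0035, 0.195, -0.009], [0, -0.5236, 0], 0.1],
  [[0.0037, 0.2085, -0.009], [0, -0.5236, 0], 0.1],
  [[0.0037, 0.2085, -0.009], [0, -0.5236, 0], 0.1],
  [[0.0037, 0.2085, -0.009], [0, -0.5236, 0], 0.1],
])

```text
t: 14.8
tcp_pos: [0.5319, -0.1945, 0.2389]
tool_rot: [0.999, 0.034, -0.001, -0.001]
force: [0.1, -0.2, -1.0]
finger_gap: 0.312
```

Call:
play_rows([
  [[0, 0, 0.03], [0, 0, 0], 0.1],
  [[0, 0, 0.065], [0, 0, 0], 0.1],
  [[0, 0, 0.085], [0, 0, 0], 0.1],
  [[0, 0, 0.09], [0, 0, 0], 0.1],
  [[0, 0, 0.09], [0, 0, 0], 0.1],
  [[0, 0, 0.09], [0, 0, 0], 0.1],
  [[0, 0, 0.09], [0, 0, 0], 0.1],
])

```text
t: 15.5
tcp_pos: [0.5342, -0.1963, 0.1517]
tool_rot: [0.999, 0.035, 0.001, 0.001]
force: [0.5, 1.0, -2.1]
finger_gap: 0.308
```

```bash
python3 - <<'E'
from meas import *
applied([.0037,.2085,-.009],[0,-.5236,0]); applied([0,0,.09],[0,0,0])
img,s=shot("w9"); cv2.imwrite("pics/w9c.png",cv2.resize(img[100:330,220:480],(791,700))[:600])
print(gauge_tool("w9",img)[:4])
m=dict(np.load("pics/w9_cam.npz"));T=tool_cloud("w9",m["pos"],m["quat"])
P=T.reshape(-1,3);P=P[(P[:,2]>.095)&(P[:,2]<.14)&(np.hypot(P[:,0],P[:,1])<.035)]
q=least_squares(lambda x:np.hypot(P[:,0]-x[0],P[:,1]-x[1])-.029,[0,0],loss="soft_l1",f_scale=.0007);print("stand tool xy",len(P),q.x,np.median(P[:,2]))
E
```

```text
t 15.5 tcp [ 0.5342 -0.1963  0.1517] cmd [ 0.5336 -0.1963  0.15  ] roterr [-0.0017  0.0028 -0.0003] F [ 0.5  1.  -2.1] gap 0.308
(array([ 3.51516578e-05,  5.37608061e-03, -1.17576053e-03, -1.02495460e-02]), 4529, np.float64(0.0003832842201944419), array([ 3.86996332e-05, -1.87701106e-03]))
stand tool xy 423 [-0.0007911  -0.00151483] 0.1168632552566806
```

View pics/w9c.png

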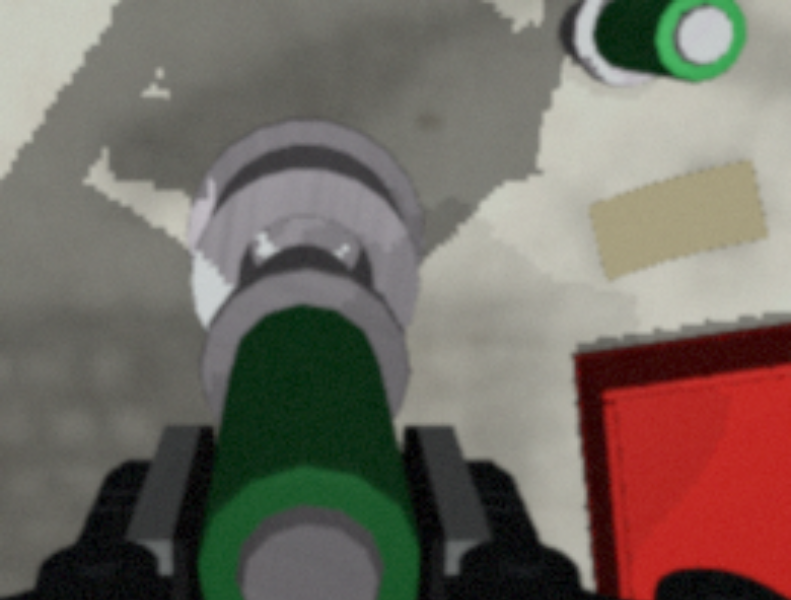

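Call:
play_rows([
  [[-0.0008, 0.0006, 0.006], [0, 0, 0], 0.1],
  [[-0.0008, 0.0006, 0.012], [0, 0, 0], 0.1],
  [[-0.0008, 0.0006, 0.024], [0, 0, 0], 0.1],
  [[-0.0008, 0.0006, 0.038], [0, 0, 0], 0.1],
  [[-0.0008, 0.0006, 0.052], [0, 0, 0], 0.1],
  [[-0.0008, 0.0006, 0.061], [0, 0, 0], 0.1],
  [[-0.0008, 0.0006, 0.0635], [0, 0, 0], 0.1],
  [[-0.0008, 0.0006, 0.0645], [0, 0, 0], 0.1],
  [[-0.0008, 0.0006, 0.0645], [0, 0, 0], 0.1],
])

```text
t: 16.45
tcp_pos: [0.532, -0.1961, 0.0864]
tool_rot: [0.999, 0.034, -0.0, -0.0]
force: [-1.8, 2.2, 7.4]
finger_gap: 0.309
```

Call:
play_rows([
  [[0, 0, 0], [0, 0, 0], 0.45],
  [[0, 0, 0], [0, 0, 0], 0.7],
  [[0, 0, 0], [0, 0, 0], 1],
  [[0, 0, 0], [0, 0, 0], 1],
  [[0, 0, -0.02], [0, 0, 0], 1],
  [[0, 0, -0.06], [0, 0, 0], 1],
  [[0, 0, -0.11], [0, 0, 0], 1],
  [[0, 0, -0.155], [0, 0, 0], 1],
  [[0, 0, -0.17], [0, 0, 0], 1],
  [[0, 0, -0.17], [0, 0, 0], 1],
])

```text
t: 17.45
tcp_pos: [0.5343, -0.1977, 0.2588]
tool_rot: [0.999, 0.034, 0.003, 0.002]
force: [-0.3, -0.3, -0.5]
finger_gap: 0.999
```

```bash
python3 - <<'E'
from meas import *
applied([-.0008,.0006,.0645],[0,0,0]); applied([0,0,-.17],[0,0,0])
img,s=shot("w10")
d,m=load("w10"); w=cloud(d,m); P=w.reshape(-1,3); P=P[(abs(P[:,0]-.53)<.045)&(abs(P[:,1]+.19)<.045)]
def c(lo,hi,r):
    S=P[(P[:,2]>lo)&(P[:,2]<hi)]
    s=least_squares(lambda x:np.hypot(S[:,0]-x[0],S[:,1]-x[1])-r,[.53,-.19],loss="soft_l1",f_scale=.001)
    print(len(S),s.x.round(4))
c(.075,.1,.014);c(.1,.138,.014);c(.015,.055,.029)
T=P[(P[:,2]>.14)&(P[:,2]<.15)];print(len(T),T.mean(0).round(4))
foot=np.array([.6220,.0190,.0542])  # R hub
print("above R hub"); to(foot+.130*a,Rt(YAW,np.pi/6))
E
```

```text
t 17.45 tcp [ 0.5343 -0.1977  0.2588] cmd [ 0.5328 -0.1969  0.2555] roterr [-0.0042  0.0061 -0.0001] F [-0.3 -0.3 -0.5] gap 0.999
96 [ 0.5317 -0.1948]
197 [ 0.5317 -0.1948]
123 [ 0.5336 -0.1951]
801 [ 0.5328 -0.1947  0.143 ]
above R hub
shift [0.0388, -0.2093, 0.0887] | 0.231 rot [0.0001, 0.5236, -0.0002] 30.0 deg
```

View pics/w10.png

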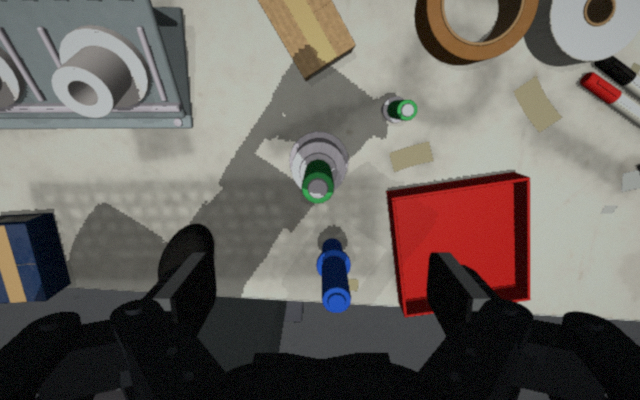

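Call:
play_rows([
  [[0.005, -0.03, 0.005], [0, 0.08, 0], 1],
  [[0.012, -0.07, 0.02], [0, 0.18, 0], 1],
  [[0.02, -0.11, 0.035], [0, 0.28, 0], 1],
  [[0.028, -0.15, 0.055], [0, 0.38, 0], 1],
  [[0.034, -0.185, 0.075], [0, 0.47, 0], 1],
  [[0.0388, -0.2093, 0.0887], [0, 0.5236, 0], 1],
  [[0.0388, -0.2093, 0.0887], [0, 0.5236, 0], 1],
  [[0.0388, -0.2093, 0.0887], [0, 0.5236, 0], 1],
  [[0.0388, -0.2093, 0.0887], [0, 0.5236, 0], 1],
])

```text
t: 18.4
tcp_pos: [0.5582, 0.0135, 0.1672]
tool_rot: [0.965, 0.033, 0.259, -0.008]
force: [0.2, 0.3, 0.9]
finger_gap: 0.998
```

```bash
python3 - <<'E'
from meas import *
applied([.0388,-.2093,.0887],[0,.5236,0])
img,s=shot("w11")
m=dict(np.load("pics/w11_cam.npz")); Rm=Ro.from_quat(m["quat"])
for k,g in {"R":[.6213,.0189,.0543]}.items():
    x,e,n=fit_world_hub("w11",np.array(g)); mo=x[:3]
    print(k,x.round(4),e,n,"foot tool",Rm.inv().apply(mo-m["pos"]).round(4),"axis tool",Rm.inv().apply(a).round(4))
E
```

```text
t 18.4 tcp [0.5582 0.0135 0.1672] cmd [0.5571 0.0145 0.1668] roterr [-0.0014  0.001  -0.0001] F [0.2 0.3 0.9] gap 0.998
R [0.622  0.0213 0.054  0.0719 0.5236] 0.0003805326998849931 5215 foot tool [-0.0012 -0.0036  0.1301] axis tool [ 0.0011  0.0016 -1.    ]
```

View pics/w11.png

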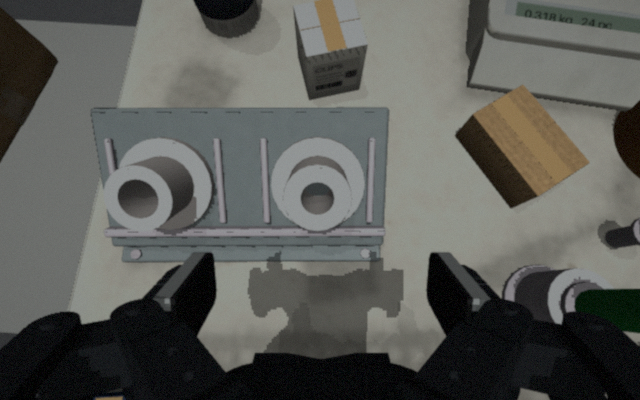

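Call:
play_rows([
  [[0, 0, 0.03], [0, 0, 0], 1],
  [[0, 0, 0.06], [0, 0, 0], 1],
  [[0, 0, 0.085], [0, 0, 0], 1],
  [[0, 0, 0.102], [0, 0, 0], 1],
  [[0, 0, 0.11], [0, 0, 0], 1],
  [[0, 0, 0.11], [0, 0, 0], 1],
  [[0, 0, 0.11], [0, 0, 0], 1],
], force=60)

```text
t: 19.15
tcp_pos: [0.6126, 0.0175, 0.0722]
tool_rot: [0.965, 0.033, 0.259, -0.009]
force: [0.0, 0.1, -0.5]
finger_gap: 1.001
```

Call:
play_rows([
  [[0, 0, 0], [0, 0, 0], 0.7],
  [[0, 0, 0], [0, 0, 0], 0.6],
  [[0, 0, 0], [0, 0, 0], 0.5],
  [[0, 0, 0], [0, 0, 0], 0.4],
  [[0, 0, 0], [0, 0, 0], 0.4],
  [[0, 0, 0], [0, 0, 0], 0.4],
])

```text
t: 19.75
tcp_pos: [0.6114, 0.0186, 0.0732]
tool_rot: [0.965, 0.033, 0.26, -0.009]
force: [-5.0, 0.5, 9.2]
finger_gap: 0.529
```

```bash
python3 - <<'E'
from meas import *
applied([0,0,.11],[0,0,0])
img,s=shot("w12")
E
```

```text
t 19.75 tcp [0.6114 0.0186 0.0732] cmd [0.612  0.0183 0.0716] roterr [-0.0004  0.0017 -0.0002] F [-5.   0.5  9.2] gap 0.529
```

View pics/w12.png

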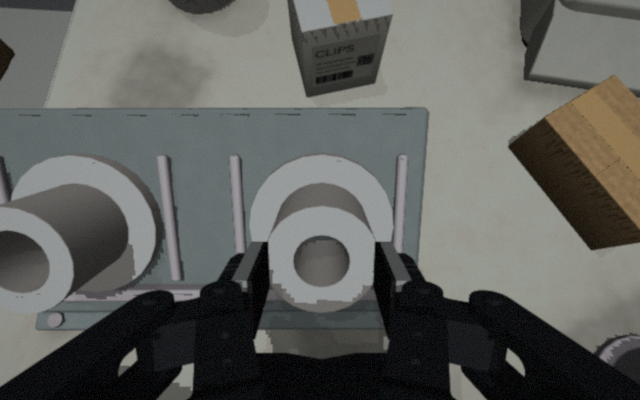

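Call:
play_rows([
  [[0, 0, -0.005], [0, 0, 0], 0.4],
  [[0, 0, -0.015], [0, 0, 0], 0.4],
  [[0, 0, -0.035], [0, 0, 0], 0.4],
  [[0, 0, -0.065], [0, 0, 0], 0.4],
  [[0, 0, -0.1], [0, 0, 0], 0.4],
  [[0, 0, -0.135], [0, 0, 0], 0.4],
  [[0, 0, -0.165], [0, 0, 0], 0.4],
  [[0, 0, -0.185], [0, 0, 0], 0.4],
  [[0, 0, -0.185], [0, 0, 0], 0.4],
])

```text
t: 20.7
tcp_pos: [0.5185, 0.0124, 0.2339]
tool_rot: [0.965, 0.034, 0.26, -0.008]
force: [1.2, -0.6, -2.4]
finger_gap: 0.518
```

```bash
python3 - <<'E'
from meas import *
applied([0,0,-.185],[0,0,0])
img,s=shot("w13")
to([.440,-.379,.232],Rt(YAW,0))
E
```

```text
t 20.7 tcp [0.5185 0.0124 0.2339] cmd [0.5197 0.012  0.2318] roterr [-0.001   0.0029 -0.0012] F [ 1.2 -0.6 -2.4] gap 0.518
shift [-0.0921, 0.3845, -0.0534] | 0.399 rot [0.0001, -0.5236, -0.0002] 30.0 deg
```

View pics/w13.png

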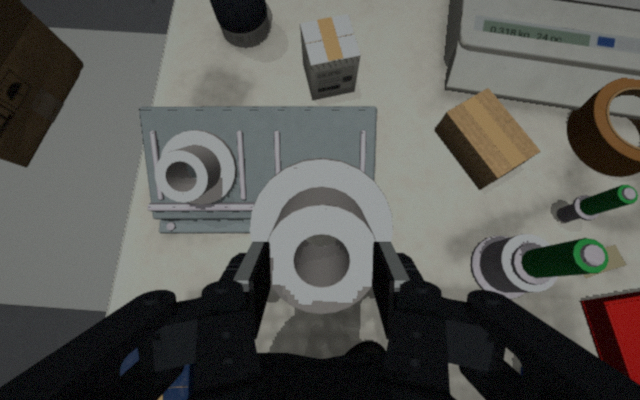

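Call:
play_rows([
  [[-0.005, 0.02, -0.003], [0, -0.03, 0], 0.4],
  [[-0.014, 0.06, -0.008], [0, -0.1, 0], 0.4],
  [[-0.025, 0.105, -0.0145], [0, -0.18, 0], 0.4],
  [[-0.035, 0.148, -0.0205], [0, -0.26, 0], 0.4],
  [[-0.046, 0.191, -0.0265], [0, -0.34, 0], 0.4],
  [[-0.056, 0.234, -0.0325], [0, -0.41, 0], 0.4],
  [[-0.066, 0.277, -0.0385], [0, -0.48, 0], 0.4],
  [[-0.077, 0.32, -0.0445], [0, -0.5236, 0], 0.4],
  [[-0.086, 0.36, -0.05], [0, -0.5236, 0], 0.4],
  [[-0.0921, 0.3845, -0.0534], [0, -0.5236, 0], 0.4],
])

```text
t: 21.75
tcp_pos: [0.4398, -0.3819, 0.2293]
tool_rot: [0.999, 0.034, -0.0, -0.001]
force: [0.5, 0.1, -2.2]
finger_gap: 0.512
```

Call:
play_rows([
  [[0, 0, 0], [0, 0, 0], 0.4],
  [[0, 0, 0], [0, 0, 0], 0.4],
  [[0, 0, 0.04], [0, 0, 0], 0.4],
  [[0, 0, 0.08], [0, 0, 0], 0.4],
  [[0, 0, 0.11], [0, 0, 0], 0.4],
  [[0, 0, 0.13], [0, 0, 0], 0.4],
  [[0, 0, 0.13], [0, 0, 0], 0.4],
  [[0, 0, 0.13], [0, 0, 0], 0.4],
])

```text
t: 22.55
tcp_pos: [0.44, -0.3776, 0.1017]
tool_rot: [0.999, 0.035, -0.0, -0.001]
force: [-0.2, 0.1, -2.2]
finger_gap: 0.516
```

```bash
python3 - <<'E'
from meas import *
applied([-.0921,.3845,-.0534],[0,-.5236,0]); applied([0,0,.13],[0,0,0])
img,s=shot("w14"); shot("s14","scene")
m=dict(np.load("pics/w14_cam.npz"));T=tool_cloud("w14",m["pos"],m["quat"]); Q=T.reshape(-1,3)
P=Q[(Q[:,2]>-.045)&(Q[:,2]<-.02)&(np.hypot(Q[:,0],Q[:,1])<.026)]
if len(P)>20:
    c=P.mean(0);print("mouth plane",len(P),c.round(4),np.linalg.svd(P-c,full_matrices=False)[2][2].round(3))
E
```

```text
t 22.55 tcp [ 0.44   -0.3776  0.1017] cmd [ 0.4399 -0.379   0.102 ] roterr [ 0.0014 -0.0004 -0.0013] F [-0.2  0.1 -2.2] gap 0.516
t 22.6 tcp [ 0.4405 -0.3785  0.1027] cmd [ 0.4399 -0.379   0.102 ] roterr [-0.0008  0.001  -0.0011] F [-0.1 -0.  -1.7] gap 0.515
mouth plane 8877 [ 0.002  -0.0006 -0.0318] [ 0.019 -0.004 -1.   ]
```

View pics/w14.png

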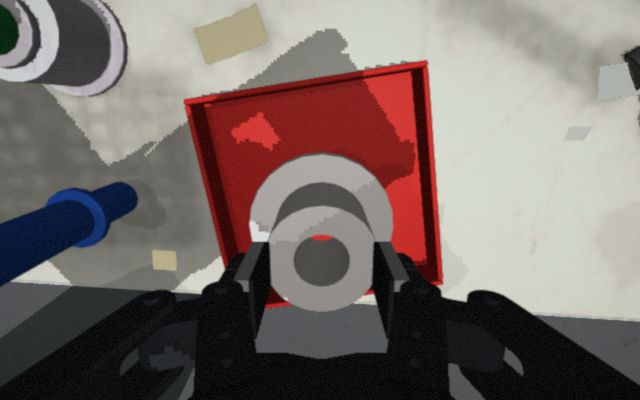

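View pics/s14.png

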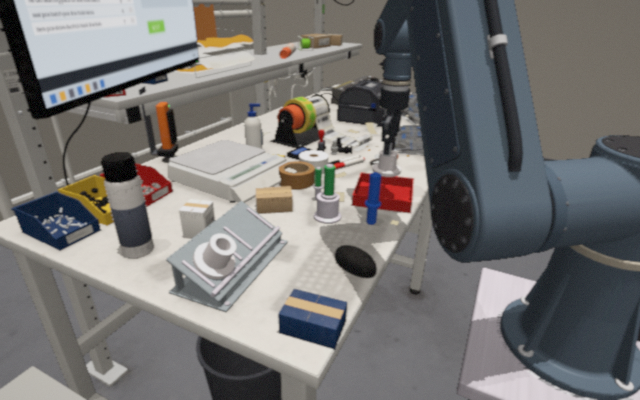

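Call:
play_rows([
  [[0, 0, 0.025], [0, 0, 0], 0.4],
  [[0, 0, 0.05], [0, 0, 0], 0.4],
  [[0, 0, 0.065], [0, 0, 0], 0.4],
  [[0, 0, 0.071], [0, 0, 0], 0.4],
  [[0, 0, 0.073], [0, 0, 0], 0.4],
  [[0, 0, 0.073], [0, 0, 0], 0.4],
])

```text
t: 23.25
tcp_pos: [0.4403, -0.3794, 0.0301]
tool_rot: [0.999, 0.034, 0.001, 0.001]
force: [1.0, -0.1, -1.8]
finger_gap: 0.517
```

Call:
play_rows([
  [[0, 0, 0.001], [0, 0, 0], 0.4],
  [[0, 0, 0.0015], [0, 0, 0], 0.4],
  [[0, 0, 0.0015], [0, 0, 0], 0.4],
])

```text
t: 23.55
tcp_pos: [0.4398, -0.3789, 0.028]
tool_rot: [0.999, 0.034, 0.0, 0.0]
force: [1.1, 0.2, -3.0]
finger_gap: 0.518
```

Call:
play_rows([
  [[0, 0, 0.001], [0, 0, 0], 0.4],
  [[0, 0, 0.001], [0, 0, 0], 0.4],
])

```text
t: 23.75
tcp_pos: [0.4397, -0.3788, 0.0267]
tool_rot: [0.999, 0.034, 0.0, 0.0]
force: [0.2, 0.0, -1.7]
finger_gap: 0.518
```

Call:
play_rows([
  [[0, 0, 0.001], [0, 0, 0], 0.4],
  [[0, 0, 0.001], [0, 0, 0], 0.4],
])

```text
t: 23.95
tcp_pos: [0.4397, -0.3788, 0.0265]
tool_rot: [0.999, 0.034, 0.0, 0.0]
force: [-0.7, 2.4, 4.3]
finger_gap: 0.516
```

Contact with the tray floor; release and withdraw.

Call:
play_rows([
  [[0, 0, 0], [0, 0, 0], 0.6],
  [[0, 0, 0], [0, 0, 0], 0.75],
  [[0, 0, 0], [0, 0, 0], 0.95],
  [[0, 0, 0], [0, 0, 0], 0.95],
  [[0, 0, -0.02], [0, 0, 0], 0.95],
  [[0, 0, -0.05], [0, 0, 0], 0.95],
  [[0, 0, -0.1], [0, 0, 0], 0.95],
  [[0, 0, -0.15], [0, 0, 0], 0.95],
  [[0, 0, -0.18], [0, 0, 0], 0.95],
  [[0, 0, -0.18], [0, 0, 0], 0.95],
])

```text
t: 24.95
tcp_pos: [0.442, -0.3815, 0.211]
tool_rot: [0.999, 0.034, 0.003, 0.005]
force: [0.2, 1.3, 0.7]
finger_gap: 0.951
```

Call:
play_rows([
  [[0, 0, 0], [0, 0, 0], 0.95],
  [[0, 0, 0], [0, 0, 0], 0.95],
  [[0, 0, 0], [0, 0, 0], 0.95],
])

```text
t: 25.25
tcp_pos: [0.4388, -0.3777, 0.2036]
tool_rot: [0.999, 0.034, -0.001, -0.002]
force: [0.3, -0.3, 0.0]
finger_gap: 0.952
```

```bash
python3 - <<'E'
from meas import *
applied([0,0,.0765],[0,0,0]); applied([0,0,-.18],[0,0,0])
shot("w15"); shot("s15","scene"); shot("t15","top")
im=cv2.imread("pics/s15.png");cv2.imwrite("pics/s15c.png",cv2.resize(im[140:360,150:450],(800,587),interpolation=cv2.INTER_CUBIC))
for n in ["w15","s15","t15"]:
    d,m=load(n);P=cloud(d,m).reshape(-1,3)
    Q=P[(abs(P[:,2]-.059)<.008)&(np.hypot(P[:,0]-.44,P[:,1]+.379)<.04)]
    if len(Q)>10:
        c=Q.mean(0);nv=np.linalg.svd(Q-c,full_matrices=False)[2][2];print(n,"tray hub top",len(Q),c.round(4),nv.round(3))
    x=fit_world_hub(n,np.array([.6122,.1488,.0542]));print(n,"L hub",x[0].round(4),x[1:])
    S=P[(P[:,2]>.075)&(P[:,2]<.138)&(np.hypot(P[:,0]-.533,P[:,1]+.196)<.03)]
    if len(S)>10:
        s=least_squares(lambda x:np.hypot(S[:,0]-x[0],S[:,1]-x[1])-.014,[.53,-.19],loss="soft_l1",f_scale=.001);print("gauge",s.x.round(4),len(S))
E
```

```text
t 25.25 tcp [ 0.4388 -0.3777  0.2036] cmd [ 0.4399 -0.379   0.2055] roterr [ 0.0034 -0.0023  0.    ] F [ 0.3 -0.3  0. ] gap 0.952
t 25.3 tcp [ 0.4389 -0.3779  0.2037] cmd [ 0.4399 -0.379   0.2055] roterr [ 0.0031 -0.0021  0.0001] F [-0.1  0.3  0.5] gap 0.952
t 25.35 tcp [ 0.4391 -0.378   0.2039] cmd [ 0.4399 -0.379   0.2055] roterr [ 0.0026 -0.0018  0.    ] F [ 0.1 -0.3  0.8] gap 0.951
w15 tray hub top 1835 [ 0.4406 -0.3782  0.0587] [0.007 0.002 1.   ]
w15 L hub [0.6122 0.1488 0.0542 0.069  0.5236] (np.float64(nan), 0)
gauge [ 0.5322 -0.1945] 2287
s15 tray hub top 122 [ 0.4316 -0.3746  0.0579] [ 0.013 -0.046 -0.999]
s15 L hub [0.6119 0.1493 0.0554 0.0708 0.5236] (np.float64(0.000594014086948689), 1216)
gauge [ 0.5303 -0.1966] 266
t15 L hub [0.6125 0.1481 0.0534 0.0868 0.5236] (np.float64(0.0007559973280924191), 416)
gauge [ 0.5319 -0.1978] 58
  return _methods._mean(a, axis=axis, dtype=dtype,
  ret = ret.dtype.type(ret / rcount)
```

View pics/w15.png

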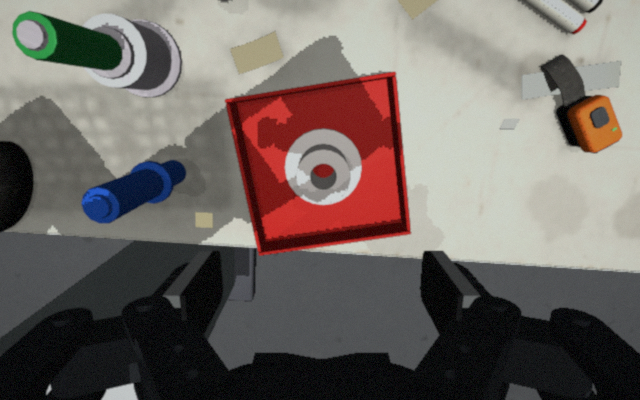

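View pics/s15c.png

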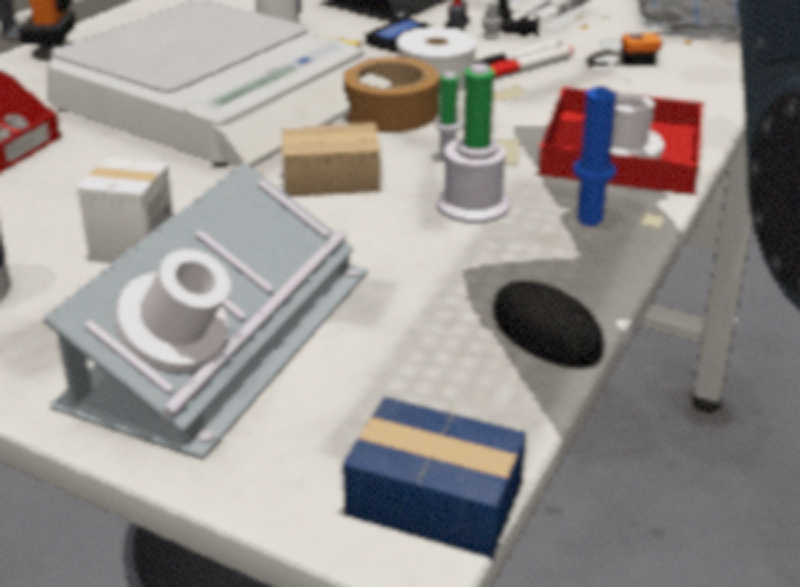

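The pictures show the rejected hub upright in the middle of the tray (wrist 323,168). The left hub is in its seat, the gauge is upright in its stand, and the bystanders are where they were. I'm handing in now.

```bash
python3 -c "
from station import manip
print(manip.sign_off())"
```

```text
the job is handed in; nothing more can be done
None
```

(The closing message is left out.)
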